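# Card in the case, glass shut

## Robot

A 6-joint arm with a two-finger parallel gripper is mounted at the origin on the work surface. World frame = base frame: x ahead of the robot, y to its left, z up, the work surface at z = 0. Lengths are in mm, angles in rad, forces in N, time in s.
With the tool pointing down it reaches from about 275 to 825 mm from the base axis. Payload 5.2 kg.
Tool frame: the origin (TCP) lies midway between the tips of the shut fingers; the grasp point (between the pads) lies 19 mm behind it; y points along the fingers, x is the direction in which the jaws open and shut, and the axes are right-handed (so a half turn about y gives the same grasp; the last joint's range is limited). The gripper opens to 93 mm and grips with 3 to 60 N. Pads are 15 mm wide; open, the fingers measure 128 mm over their backs; the gripper's body (75 mm by 188 mm) begins 65 mm behind the grasp point.
Start: joints at [1.103, 0.259, 1.535, -0, 1.348, -0.203], TCP at [143.921, 530.84, 218.653] pointing down, gripper open.
Joint ranges: [-3.14, 3.14], [-0.91, 2.08], [0.19, 2.58], [-1.22, 4.36], [0.22, 2.71], [-3.12, 3.12]. Speed limits (rad/s): [2.57, 2.57, 3.14, 3.14, 3.14, 3.14].

## Interface

Orientations are given as [roll, pitch, yaw] about the fixed x, y, z axes, in that order (R = Rz(yaw) Ry(pitch) Rx(roll)).
In Python, from rig import manip, planner, sensors, viewer, look_for, outline_of gives the robot as it stands. The module is installed in compiled form; this text tells all that it offers. Calls block until the motion is done:
- manip.goto(position, orientation): joint-space move of the TCP to a pose.
- manip.line_to(position, ori=None, speed=150): straight line of the TCP; ori=None keeps the orientation; speed is the mean speed in mm/s.
- manip.movej(angles): joint-space move.
- manip.grip(opening, grip_force=None): opening from 0.0 (shut) to 1.0 (fully open); grip_force is the grip in N (None keeps the last); returns when the fingers have stopped.
- manip.hold(seconds).
- planner.solve_ik(position, orientation): joint angles nearest the present ones, or None.
- sensors.read_state(): the state.
- viewer.read_camera(name): name is "scene" or "top" or "wrist"; returns the picture (480x640x3 uint8, red, green, blue); there is no depth.
- viewer.camera_params(name): a dict with "intrinsics" (3x3 intrinsics, pixels), "xyz" and "attitude" of the camera in the world; the wrist camera has in their place "tool_from_camera" (4x4, takes a point from camera to tool coordinates, whose origin is the TCP and whose axes are the tool frame's). Camera axes: x right, y down, z forward; pixel columns grow to the right and rows downward; lengths in mm; the calibration is good to about 2 mm. A picture is of the moment at which its call begins: read the wrist's pose just before it. camera_params takes no time and is no camera call.
A pose or a line that the arm cannot do raises manip.PlanningError and nothing moves.
- manip.close_job(): hands the job in, once; it reports no verdict.
Trained networks look in the newest picture that a camera, given by its name, has taken for a name from the list of things; names that differ only in an ending like _2 or _b are one class to them, and where a whole thing is asked for, a point or a joint stands for the part that bears it (a point fixed in the world has none). Each returns a list of dicts, best first, with "conf" (0 to 1); they miss things now and then, are a little off and sometimes report something else, mostly with a low value. They report only what shows in the picture. A call takes as long as a camera call. They do not tell look-alikes from the thing itself.
- look_for(camera, name): "at" ([x, y, z] in mm, in world coordinates, good to about 4 mm: the middle of the surface that is visible of it).
- outline_of(camera, name): "region" (480x640 bool, what is visible of it).
The state is a dict: "time": time; "q": joint angles; "dq": joint speeds; "joint_efforts": joint torques, N m; "tool_pos": TCP position; "orientation": TCP orientation; "force": force on the tool from outside, world axes, zero at the start; "wrist_torque": the same for the moment, N m; "gripper_width": opening from 0.0 (shut) to 1.0 (fully open).
Only numpy, scipy, OpenCV 4.12 (cv2) and the standard library are available. Lean on these libraries where they do the work, as an engineer would, in place of code of your own. Each camera call takes 0.05 s, during which the arm holds its last target. There are 200 camera calls.

## Task

Put the longer of the two decoder cards lying on the counter flat on the floor of the open bay of the low display case, then slide the case's glass cover fully shut over it and let go.

Things in the scene. Friction and masses are not known exactly. Their poses are not given: they have to be found in the camera images.
- card_center (a point): Centre (half-way up) of the longer decoder card: a loose flat teal plastic slab 100 x 44 x 14 mm, 50 to 100 g, lying flat on the counter. x runs along its 100 mm length, y across its 44 mm width, z up. A shorter card, 60 x 44 x 14 mm, and two smoky bezels lie nearby and are not wanted.
- bay (a point): Centre of the open bay's floor, 6 mm above the counter, in a fixed low aluminium display case 180 (x) by 345 (y) mm. Bay inside: 156 (x) by 157 (y) mm; its walls reach 54 mm above the counter, 40 mm at +y. +y points to the second bay, under fixed glass, above which the sliding cover is parked, its edge at most 21 mm over the open bay.
- cover (a joint): How far the sliding glass cover is open, m: 0 is fully shut over the open bay, 0.16 fully open. It slides along the bay's +y to open and -y to shut, with about 2 N of friction and a stop at either end, and stays where it is left.
- cover_grip (a point): Centre of the pull on the sliding cover: an upright aluminium bar on the middle of the glass, 60 mm long (x), 14 mm thick (y, the sliding direction), 30 mm high (z); its top is 15 mm above this point, the glass 15 mm below. 66 mm above the counter, axes as the bay's. With the cover shut it is above the bay's centre.
Mind the look-alikes: they are no part of the job. Leave any orange look-alike of the part that bears card_center alone.

How it is judged:
By the outcome, as a careful person would: the job done as asked, in the order asked, and still so for the second after the job is handed in, with the robot touching nothing.
It also fails if it takes over 54 s, if anything falls off the work surface, if the arm or the gripper's body presses on something with over 40 N, if the wrist force passes 120 N, or if a joint passes its speed limit or range.

## Working session

There is one attempt and no reset: what is moved stays moved. The work goes in short steps, each a Python script; the robot and the scene stay as the last script left them, time stands still between calls to the robot, and variables do not carry over. Pictures are saved under pics/ and viewed, about 8 in all and at most 12, crops included, and the job is handed in when it is done.

```bash
mkdir -p pics; cat > h.py <<'E'
import numpy as np, cv2
from rig import manip, planner, sensors, viewer, look_for, outline_of
from scipy.spatial.transform import Rotation as Ro
def shot(cam,name):
    im=viewer.read_camera(cam); cv2.imwrite(f'pics/{name}.png',im[:,:,::-1]); return im
def cam(name,st=None):
    p=viewer.camera_params(name); K=np.array(p['intrinsics'])
    if name=='wrist':
        T=np.array(p['tool_from_camera']); R=Ro.from_euler('xyz',st['orientation']).as_matrix()
        return K,R@T[:3,:3],R@T[:3,3]+np.array(st['tool_pos'])
    a=np.array(p['attitude']); 
    return K,(a if a.shape==(3,3) else Ro.from_euler('xyz',a).as_matrix()),np.array(p['xyz'])
def unproj(c,uv,z):
    K,R,t=c; uv=np.atleast_2d(uv).astype(float)
    d=(R@np.linalg.inv(K)@np.c_[uv,np.ones(len(uv))].T).T
    return t+d*((z-t[2])/d[:,2])[:,None]
def proj(c,P):
    K,R,t=c; q=(K@R.T@(np.atleast_2d(P)-t).T).T; return q[:,:2]/q[:,2:]
E
python3 - <<'E'
from h import *
print(viewer.camera_params('top'))
print(sensors.read_state())
a=shot('top','top1'); 
for n in ['card_center','cover_grip','cover','bay']:
    try:
        for r in look_for('top',n): print(n,np.round(r['at'],1),round(r['conf'],2),proj(cam('top'),r['at']).round())
    except Exception as e: print(n,e)
    try:
        for r in outline_of('top',n):
            m=r['region'].astype(np.uint8); c=max(cv2.findContours(m,0,2)[0],key=cv2.contourArea)
            print(n,'outline',round(r['conf'],2),cv2.minAreaRect(c))
    except Exception as e: print(n,e)
E
```

```text
{'intrinsics': array([[460.84100507,   0.        , 319.72419297],
       [  0.        , 460.84100507, 240.47104864],
       [  0.        ,   0.        ,   1.        ]]), 'xyz': array([ 364.00135322, -203.9438888 ,  878.26801768]), 'attitude': array([-2.92188701e+00,  1.33650208e-03, -1.43944319e+00])}
{'time': 0.0, 'q': array([ 1.10320834e+00,  2.59324711e-01,  1.53608333e+00, -2.74080293e-05,
        1.34796544e+00, -2.02809030e-01]), 'dq': array([-0.00014879,  0.00041754,  0.00018525, -0.00269066, -0.00093496,
       -0.00070167]), 'joint_efforts': array([ 2.44431903e-04, -4.37312865e+01, -2.83994830e+01,  7.18892156e-02,
        4.13173484e-02, -1.52329658e-04]), 'tool_pos': array([143.67637718, 530.343411  , 217.82743759]), 'orientation': array([-1.5704638 ,  0.00174971,  1.30602374]), 'force': array([0.05270755, 0.25020057, 0.40165283]), 'wrist_torque': array([ 0.00484326, -0.05754895, -0.01686397]), 'gripper_width': 0.9980820443358321}
card_center [ 570.1 -506.9   16. ] 0.85 [[492. 255.]]
card_center [ 451.6 -316.1   12.8] 0.78 [[386. 304.]]
card_center outline 0.85 ((384.9237976074219, 304.280029296875), (54.33817672729492, 23.532644271850586), 76.60750579833984)
cover_grip [587.  228.3  48.9] 0.58 [[109. 193.]]
cover_grip outline 0.76 ((104.065673828125, 190.44830322265625), (94.42845153808594, 80.21926879882812), 6.788974285125732)
cover [590.3 229.4  49.4] 0.92 [[109. 191.]]
cover outline 0.58 ((105.75384521484375, 189.96923828125), (92.28182983398438, 79.63029479980469), 7.125016689300537)
bay [593.2 151.4  46.1] 0.69 [[150. 195.]]
bay outline 0.85 ((145.768310546875, 197.0853729248047), (195.90554809570312, 98.72579193115234), 6.34019136428833)
```

View pics/top1.png

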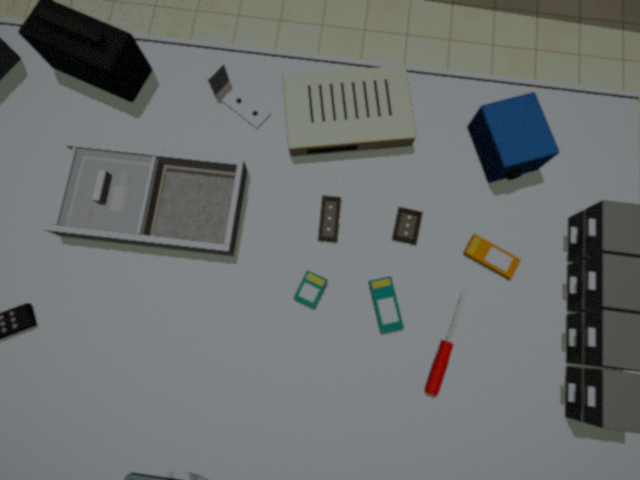

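The longer teal card is at pixel (386,304), the orange look-alike at (491,256), the short card at (311,289). The case is at (147,200), with the parked cover and its pull (101,187) to the left. Next I'll take wrist views of both.

```bash
cat >> h.py <<'E'
def rect(region,c,z):
    m=region.astype(np.uint8); k=max(cv2.findContours(m,0,2)[0],key=cv2.contourArea)[:,0]
    P=unproj(c,k,z)[:,:2].astype(np.float32); r=cv2.minAreaRect(P); b=cv2.boxPoints(r)
    e=b[1]-b[0]; f=b[2]-b[1]; L=e if np.hypot(*e)>np.hypot(*f) else f
    return np.array(r[0]),sorted(r[1]),np.arctan2(L[1],L[0])%np.pi
E
python3 - <<'E'
from h import *
print(viewer.camera_params('wrist'))
c=cam('top')
viewer.read_camera('top')
print('top card',*[rect(r['region'],c,14) for r in outline_of('top','card_center')])
print('top case',*[rect(r['region'],c,54) for r in outline_of('top','bay')])
manip.goto([590,185,330],[-np.pi/2,0,0.1]); s=sensors.read_state(); print(s['q'],s['tool_pos'],s['time'])
shot('wrist','w_case'); c=cam('wrist',s)
for n,z in [('bay',54),('cover_grip',81),('cover',51)]:
    for r in look_for('wrist',n): print(n,np.round(r['at'],1),round(r['conf'],2),proj(c,r['at']).round())
    print([rect(r['region'],c,z) for r in outline_of('wrist',n)])
E
```

```text
{'intrinsics': array([[400.90934093,   0.        , 318.13529044],
       [  0.        , 400.90934093, 239.36195842],
       [  0.        ,   0.        ,   1.        ]]), 'tool_from_camera': array([[ 9.99999882e-01, -4.81109392e-04, -7.30616160e-05,
        -1.70752472e-01],
       [-7.36929531e-05, -2.98127937e-01,  9.54525918e-01,
        -1.65593690e+02],
       [-4.81013093e-04, -9.54525799e-01, -2.98127937e-01,
         8.27226390e+01],
       [ 0.00000000e+00,  0.00000000e+00,  0.00000000e+00,
         1.00000000e+00]])}
top card (array([ 568.19897461, -506.21304321]), [51.45408630371094, 103.1479721069336], np.float32(1.1344477)) (array([ 451.11889648, -314.77511597]), [45.03909683227539, 99.36726379394531], np.float32(0.32240108))
top case (array([588.76403809, 151.90483093]), [190.7150115966797, 355.6231384277344], np.float32(1.5876656))
[1.25361615e-01 3.41547056e-01 1.15502825e+00 3.68641844e-04
 1.64532331e+00 2.35951193e-02] [589.43148832 186.09392531 329.92227815] 2.6667
bay [590.7 186.   52. ] 0.69 [[319. 192.]]
[(array([594.66552734, 157.27992249]), [179.74142456054688, 344.5011901855469], np.float32(1.5857968))]
cover_grip [591.3 241.   51.2] 0.74 [[324. 142.]]
[(array([592.63104248, 235.74053955]), [145.07376098632812, 152.6929168701172], np.float32(1.5847672))]
cover [591.1 245.3  52.4] 0.75 [[325. 138.]]
[(array([593.38555908, 233.56704712]), [155.09715270996094, 164.47352600097656], np.float32(1.5860474))]
```

View pics/w_case.png

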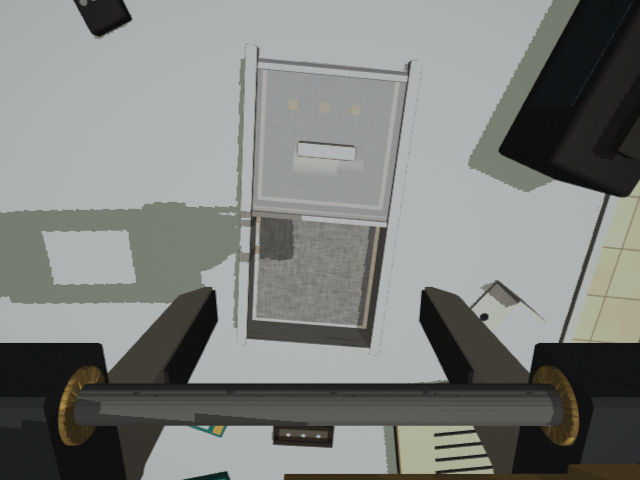

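The case reads 179.7×344.5 mm (given: 180×345), with yaw ≈0.015. The pull's top face is around pixel (326,151), the near end wall at row ~340, and the open bay spans rows 220–325. Next I'll check the pull position and the bay edges, then look at the card.

```bash
python3 - <<'E'
from h import *
s=sensors.read_state(); c=cam('wrist',s)
print('pull',unproj(c,[[298,142],[355,147],[297,156],[355,161]],81).round(1).tolist())
print('floor corners near',unproj(c,[[253,320],[365,327]],6).round(1).tolist(),'rim near end',unproj(c,[[241,342],[376,352]],54).round(1).tolist(), 'far end',unproj(c,[[252,45],[417,61]],54).round(1).tolist())
y=0.3224+np.pi/2-np.pi   # jaw axis across the card
q=planner.solve_ik([452,-315,200],[-np.pi/2,0,y]); q2=planner.solve_ik([452,-315,200],[-np.pi/2,0,y+np.pi]); print(q,q2)
p=[452-60*np.cos(.3224+0)*0,-315,220]
manip.goto(p,[-np.pi/2,0,y]); s=sensors.read_state(); print(s['q'],s['tool_pos'],s['orientation'],s['time'])
shot('wrist','w_card'); c=cam('wrist',s)
for r in look_for('wrist','card_center'): print(np.round(r['at'],1),round(r['conf'],2),proj(c,r['at']).round())
for r in outline_of('wrist','card_center'): print(rect(r['region'],c,14))
E
```

```text
pull [[564.7, 239.6, 81.0], [622.4, 240.4, 81.0], [564.9, 225.6, 81.0], [624.2, 226.6, 81.0]]
floor corners near [[520.6, -7.4, 6.0], [674.2, -2.8, 6.0]] rim near end [[513.3, -12.7, 54.0], [683.7, -10.1, 54.0]] far end [[509.6, 327.4, 54.0], [676.8, 329.4, 54.0]]
[-0.81113796  0.27342214  1.56173073  0.          1.30643978  0.43725837] [-8.11137960e-01  2.73422143e-01  1.56173073e+00 -4.44089210e-16
  1.30643978e+00 -2.70433429e+00]
[-8.09696592e-01  2.59141758e-01  1.53020499e+00  3.67748651e-04
  1.35171553e+00  4.37130696e-01] [ 452.66885379 -314.38326449  220.29018594] [-1.57024656e+00 -3.28515506e-04 -1.24690721e+00] 4.9333
[ 570.2 -502.9   13.2] 0.82 [[554. 152.]]
[ 456.1 -316.3   13.9] 0.71 [[321. 205.]]
(array([ 453.90643311, -316.96798706]), [44.53007125854492, 100.42076873779297], np.float32(0.34276626))
(array([ 569.9708252 , -506.29266357]), [46.6536750793457, 103.71435546875], np.float32(1.1654956))
```

View pics/w_card.png

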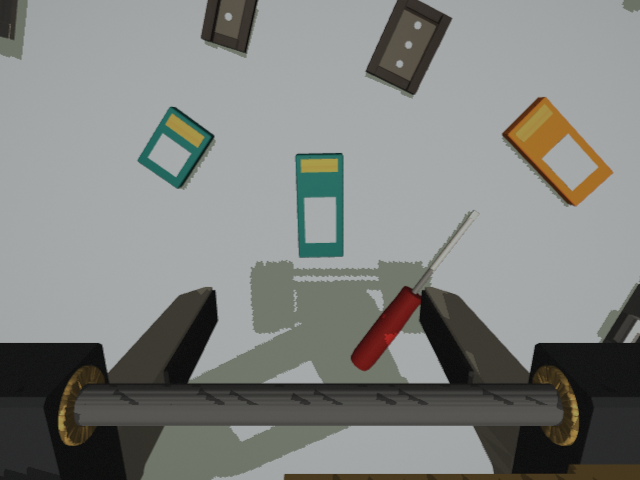

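The wrist view shows the long card at (320,205) between the jaws, with the screwdriver clear of the finger paths. The card is at (453.5,−316.5), yaw 0.335; the size matches at 44.5×100.4. The bay centre comes out at about (596,74.5), which agrees with the pull minus 160 mm. Grasping now.

```bash
python3 - <<'E'
from h import *
o=[-np.pi/2,0,.338-np.pi/2]; x,y=453.6,-316.6
manip.grip(0.8)
manip.goto([x,y,60],o); manip.line_to([x,y,3],o,speed=80)
s=sensors.read_state(); print(s['tool_pos'],s['force'])
manip.grip(0,25); print(sensors.read_state()['gripper_width']*93)
manip.line_to([x,y,150],o,speed=150)
s=sensors.read_state(); print(s['tool_pos'],s['force'],s['time'],s['gripper_width']*93)
b=[-np.pi/2,0,.015]
manip.goto([596,66,150],b); s=sensors.read_state(); print(s['tool_pos'],s['orientation'],s['time'],s['gripper_width']*93)
shot('wrist','w_held')
for r in look_for('wrist','card_center'): print(r['at'],r['conf'])
E
```

```text
[ 453.89781969 -316.89041971    3.34394413] [ 0.42331164 -0.53151709 -0.54182784]
43.90971307612665
[ 453.06796325 -316.08461834  149.02518236] [ 0.36150474  0.26477979 -1.12944656] 8.9083 44.120589370461005
[596.04241242  64.8453262  149.86100518] [-1.57125863e+00  2.36721936e-04  1.32438301e-02] 10.4167 43.98914183438906
[596.4, 78.4, 160.3] 0.85
```

View pics/w_held.png

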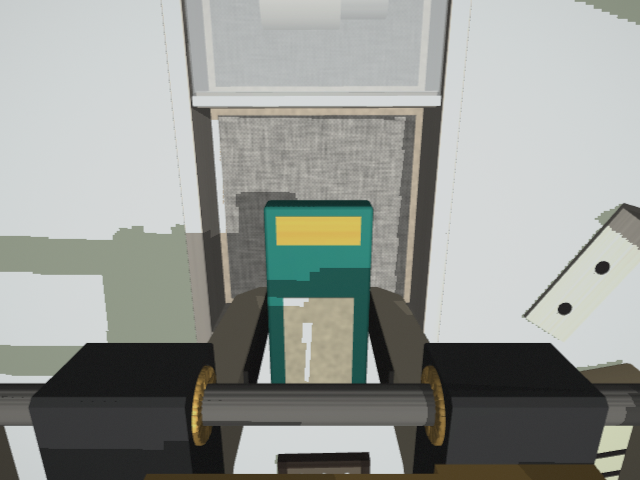

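The card is held square, with its far end at row 203, centred between the bay walls. Lowering it now.

```bash
python3 - <<'E'
from h import *
b=[-np.pi/2,0,.015]
manip.line_to([596,67,70],b,speed=150)
manip.line_to([596,67,10],b,speed=60)
s=sensors.read_state(); print(s['tool_pos'],s['force'])
manip.grip(0.65); s=sensors.read_state(); print(s['force'],s['gripper_width'])
manip.line_to([596,67,150],b,speed=150)
manip.goto([594,185,250],b)
s=sensors.read_state(); print(s['time'],s['tool_pos']); shot('wrist','w_placed'); c=cam('wrist',s)
for r in look_for('wrist','card_center'): print(r['at'],r['conf'])
print([rect(r['region'],c,20) for r in outline_of('wrist','card_center')])
E
```

```text
[596.44405336  66.96991487  10.407054  ] [ 0.07983574 -0.26898137 -1.05556841]
[ 0.92608922  1.09295416 -0.39273745] 0.655873356627202
14.625 [593.3877619  184.40454896 248.3105762 ]
[596.6, 71.5, 18.6] 0.9
[(array([597.47357178,  67.94084167]), [43.75711441040039, 103.1624984741211], np.float32(1.5869181))]
```

View pics/w_placed.png

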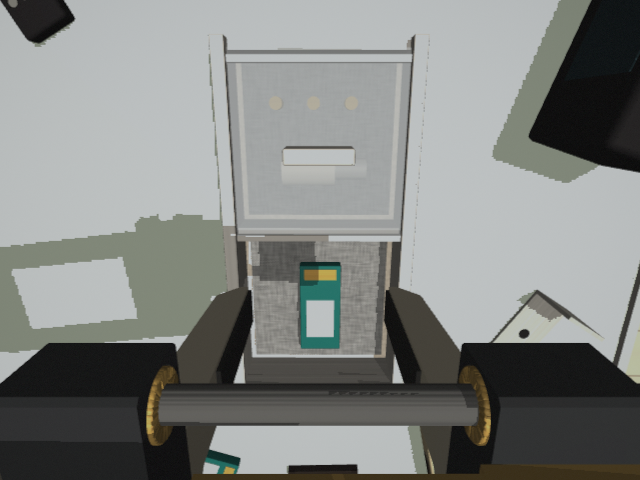

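The card lies flat in the bay at (597.5,68), clear of the walls. The pull's top face is at pixels (284..354,148..165). Next I'll grip the pull across its thickness, slide the cover shut, and step until the stop pushes back.

```bash
python3 - <<'E'
from h import *
s=sensors.read_state(); c=cam('wrist',s)
P=unproj(c,[[284,148],[354,148],[284,165],[354,165]],81); print(P.round(1).tolist())
m=P.mean(0); o=[-np.pi/2,0,.015+np.pi/2]; u=np.array([-np.sin(.015),np.cos(.015),0])
m[2]=0; H=np.array([0,0,60])
manip.goto(m+[0,0,120],o); manip.line_to(m+H,o,speed=100)
f0=sensors.read_state()['force']; manip.grip(0,30)
s=sensors.read_state(); print('gripped',s['gripper_width']*93,s['tool_pos'],f0,s['force'])
d=150; manip.line_to(m+H-u*d,o,speed=80)
s=sensors.read_state(); print(s['tool_pos'],s['force'],s['time'])
while d<172:
    d+=2; manip.line_to(m+H-u*d,o,speed=40); s=sensors.read_state(); print(d,s['tool_pos'].round(1),s['force'].round(1))
    if abs(s['force'][1])>12: break
print(s['time'],s['gripper_width']*93)
E
```

```text
[[565.0, 239.7, 81.0], [621.7, 240.5, 81.0], [564.8, 226.1, 81.0], [622.3, 226.8, 81.0]]
gripped 13.883530228040495 [593.4703913  233.41404395  60.02811831] [ 0.32243396 -0.2031917   0.00973697] [-0.33926105  0.02010747  0.54579097]
[595.76551035  83.25293828  60.02794787] [-0.06088405 -0.25954012  1.02916861] 19.6833
152 [595.8  81.4  60. ] [1.2 0.5 0.3]
154 [595.8  79.2  60. ] [0.5 0.4 0.8]
156 [595.9  77.   60. ] [0.9 0.6 0. ]
158 [595.9  76.8  60. ] [1.5 5.9 0.3]
160 [595.9  76.8  60. ] [ 1.6 12.9  1. ]
20.9333 14.169002758266128
```

The cover stops at y≈76.8 with about 13 N of reaction. I'll release it and check that this is the real end stop.

```bash
python3 - <<'E'
from h import *
p=sensors.read_state()['tool_pos']; o=[-np.pi/2,0,.015+np.pi/2]
manip.line_to(p-[0,1.5,0],o,speed=40)  # seat against stop
s=sensors.read_state(); print(s['tool_pos'],s['force'])
manip.grip(0.4); manip.line_to([596,76.5,150],o,speed=150)
manip.goto([594,150,300],[-np.pi/2,0,.015])
s=sensors.read_state(); print(s['time']); shot('wrist','w_shut'); c=cam('wrist',s)
for n,z in [('bay',54),('cover',51),('card_center',20)]:
    print(n,[(r['conf'],rect(r['region'],c,z)) for r in outline_of('wrist',n)])
E
```

```text
[595.82451854  76.84613591  60.01071476] [0.62156127 6.69536557 0.71123366]
24.0417
bay [(0.93, (array([594.53204346, 157.79191589]), [180.55882263183594, 343.5470886230469], np.float32(1.5907434)))]
cover [(0.77, (array([596.39160156,  75.63549042]), [154.8425750732422, 164.3231964111328], np.float32(1.5877427)))]
card_center []
```

View pics/w_shut.png

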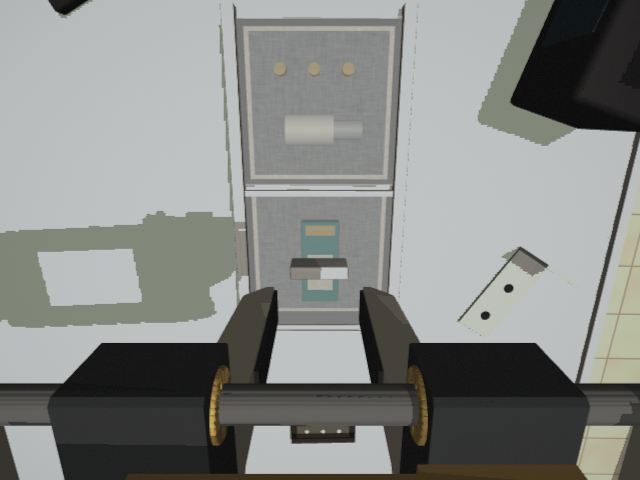

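The image shows the cover shut over the card, with the pull at (319,268) and no slit at the near end (row 328). The cover outline is centred at y=75.6, against the bay centre at about 75. Nothing is touching the scene, so I'm handing in.

```bash
python3 -c "
from h import *
manip.close_job(); print(sensors.read_state()['time'])"
```

```text
the job is handed in; nothing more can be done
the job is handed in; nothing more can be done
```

The longer teal card is lying flat on the floor of the open bay, and the glass cover is shut over it. I let go of the pull, moved the arm clear and handed the job in at about 24 s of the 54 s allowed.

- **Card:** the wrist camera measured it at about (597, 68) mm, aligned with the bay and clear of the walls. The bay centre is at about (596, 75) mm. Only the long teal card was picked up; the orange look-alike and the short card were not.
- **Cover:** it stopped firmly, staying put under 13 N of push against about 2 N of friction. The final picture shows no gap at the near end, with the card visible under the glass.
- **Disagreements:**
  - **Pull position:** it stopped at y = 76.8 mm, while my estimates of the bay centre were 74.5 to 75.3 mm and the shut cover's outline centre was 75.6 mm. These are within roughly 2 mm, the camera calibration's accuracy.
  - **Travel:** the cover moved about 157 mm rather than the full 160 mm, most likely because it did not start fully open.
  - **Card detector:** it did not find the card through the glass, so that check rests on the picture.

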